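# Unlock the thermometer case with its T-key and lever it open

## Task

The white thermometer case in the spice rack is locked and its steel T-key only stands loosely in the lock: work the key round, pressing down on it, until it drops fully home, then turn it clockwise until the latch bar swings clear of the lid, and leave the key there. Then take the nail file, put its blade in the slot under the lid's front edge, lever the lid up with it and see that the lid ends up standing open, about upright or further, and finally lay the file flat back on the table beside or in front of the rack. Leave the bottles, the bell and the ice pack as they are.

Things in the scene. Friction and masses are not known exactly. Their poses are not given: they have to be found in the camera images.
- case: White plastic thermometer case fixed on the rack's board (board top 15 mm above the table), 160 mm deep (x, front at -x), 220 wide (y). Origin: centre of its underside. At y > -30 mm it is hollow, walls 75 mm high, 5 thick, with a hinged lid; at y < -30 it is a solid step 58 mm high with the lock.
- lock (a point): On the lock's vertical axis, at the slotted face on which the key's bit first rests: x -20, y -70, z 76 mm in the case. Collar around it: 44 mm outside, 32 mm bore, top 26 mm above this point. Slot: 11 mm wide, right across the bore, along the latch bar. 2 mm down the slot a stiff shutter gives way under about 4 N and stays down. Axes as the case.
- latch (a joint): Turn of the collar and its latch bar (14 mm wide, 6 thick, reaching 56 mm from the axis, 2.5 mm over the lid's top) in rad, clockwise from above. At 0 bar and key slot point along the case's +y, bar over the lid; it starts at 0 to 0.2. From 0.9 the bar is clear of the lid; stop at 1.25. The key has 0.1 to 0.15 rad of play. It turns stiffly (0.25 N m) and stays where left.
- key: Loose steel T-key, 0.12 kg. Origin: under the bit; x along bit and crossbar. Bit 28 x 8 x 14 mm, shoulder 29 mm dia to z 40, stem 14 mm dia to 65, crossbar 90 x 14 mm, z 65 to 83. Starts on the slotted face, 0.2 to 0.45 rad anticlockwise of the slot's direction at latch 0: turn it clockwise. Drops within 0.1 rad of the slot; home, its origin is 14 mm below lock and it turns the collar.
- lid: White plastic lid, 170 (x) by 138 (y) by 6 mm, 0.12 kg. Origin: middle of the hinge line at the far edge, in the underside plane (x 80, y 41, z 75.5 mm in the case). Shut, it lies along -x of the origin, axes as the case, its front edge 10 mm out over the front wall. It opens upward about +y to 1.8 rad; a stiff hinge (0.14 N m) leaves it at any angle.
- lid_edge (a point): Middle of the lid's front edge, at its underside, 170 mm from the hinge.
- pry_slot (a point): Centre of the blade slot in the case's front wall, at its outer face (x -80, y 40, z 68 mm in the case): 68 mm wide, 14 mm high, between the wall (61 mm high there) and the lid's underside, open to the hollow inside. The lid's edge overhangs it by 10 mm. Axes as the case.
- file: Large steel nail file lying flat on the table, 0.06 kg. Origin: under the middle of the handle, blade to +x, z up. Handle 80 mm long (x -40 to 40), 18 mm wide, 14 mm thick; blade from x 40 to 130 mm, 18 mm wide, 4 mm thick, its underside level with the handle's.
- rack: Low wooden spice rack, fixed, 180 mm deep (x) by 520 mm wide (y), board 15 mm thick, origin centre of its underside. End cheeks 90 mm high; front slats to 38 mm high in front of the two end bays only.
- bottle_a: Amber glass bottle with a screw cap, 48 mm across, 110 mm high, standing in an end bay of the rack. Origin: centre of its underside.
- bottle_b: A second such bottle, the same size.
- bell: White ceramic hand bell, 58 mm across, 76 mm high, in an end bay of the rack. Origin: centre of its underside.
- ice_pack: Blue ice-pack shell, 130 x 85 x 22 mm, flat on the table on the side of the robot away from the file. Origin: centre of its underside.
Things that resemble listed ones, but are neither listed nor needed, are in the scene too. Several things have the shape of the file; the one meant has the colours described above. Several things have the shape of the key; the one meant has the colours described above.

How it is judged:
On the way, in this order (a step that is already met when the one before it is completed fails the run):
1. the key has dropped fully home in the lock, before the latch is turned clear (z of key in the frame of lock below -0.01 m and horizontal distance between key and lock below 0.005 m and value of joint latch below 0.8 rad), for 0.1 s.
2. the key has turned the latch bar clear, with the lid still shut (value of joint latch above 0.9 rad and z of key in the frame of lock below -0.01 m and angle between lid's own z axis and vertical below 0.05 rad), for 0.1 s.
3. the nail file, not the fingers, holds the lid lifted off its seat (angle between lid's own z axis and vertical above 0.12 rad and contact force between file and case above 0.2 N and contact force between the fingers and lid below 0.1 N), for 0.1 s.
4. the lid stands open (angle between lid's own z axis and vertical above 1.3 rad), for 0.2 s.
At the end, for the whole second after the job is handed in: The lid stands open by at least 1.3 rad (75 degrees), the latch reads over 0.9 rad, the key is still home in the lock (at least 10 mm down, within 5 mm of its axis), and the file lies flat and still on the table (origin within 10 mm of the table's height, tilt under 0.15 rad) (angle between lid's own z axis and vertical above 1.3 rad and value of joint latch above 0.9 rad and z of key in the frame of lock below -0.01 m and horizontal distance between key and lock below 0.005 m and height (world z) of file between -0.01 and 0.01 m and angle between file's own z axis and vertical below 0.15 rad and linear speed of file below 0.02 m/s); the robot touches nothing.
It fails at once if a bottle, the bell or the ice pack is moved more than 30 mm or tipped (distance of any of bottle_a, bottle_b, bell, ice_pack from where it was at the start of the episode above 0.03 m or angle between any of bottle_a, bottle_b, bell, ice_pack's own z axis and vertical above 0.5 rad).
It also fails if it takes over 69 s, if anything falls off the work surface, if the arm or the gripper's body presses on something with over 40 N, if the wrist force passes 120 N, or if a joint passes its speed limit or range.

## Robot

A 7-joint arm with a two-finger parallel gripper is mounted at the origin on the work surface. World frame = base frame: x ahead of the robot, y to its left, z up, the work surface at z = 0. Lengths are in m, angles in rad, forces in N, time in s.
With the tool pointing down it reaches from about 0.4 to 0.9 m from the base axis. Payload 5.5 kg.
Tool frame: the origin (TCP) lies midway between the tips of the shut fingers; the grasp point (between the pads) lies 19 mm behind it; z points along the fingers, y is the line along which they close (so a half turn about z gives the same grasp; the last joint's range is limited). The gripper opens to 92 mm and grips with 3 to 60 N. Pads are 19 mm wide; open, the fingers measure 130 mm over their backs; the gripper's body (75 mm by 190 mm) begins 47 mm behind the grasp point.
Start: joints at [-0.879, 0.501, -0.427, 1.55, 0.221, 1.138, -0.21], TCP at [0.27, 0.591, 0.227] pointing down, gripper open.
Joint ranges: [-2.88, 2.88], [-0.31, 2.03], [-1.54, 1.56], [0.2, 2.42], [-1.41, 4.55], [0.19, 2.02], [-2.57, 2.57]. Speed limits (rad/s): [2.57, 2.57, 3.14, 3.14, 3.14, 3.14, 3.14].

## Interface

Orientations are given as a rotation vector (axis times angle).
In Python, from bench import state, imaging, finish_job gives the robot as it stands.
- The arm moves only by the tool jog_arm, never from a script. Its argument "increments" is a list of rows, each a list of 2 entries, a list of its own where there are three numbers: the shift along the tool's x, y, z in m, then the turn about the tool's z in degrees. In form: [[[tx, ty, tz], spin], ...]. A call has 1 to 10 rows; each row is the pose to reach, as a shift and turn from the pose commanded when the call began, along the tool's axes at that moment; what a row does not reach only later rows make up. A row lasts 1/8 s, in which the tool goes at most 62.5 mm and 10.7 degrees, less where a joint would pass 70% of its speed; a pose out of reach is approached as far as the arm can. A call with a gripper value outside its range is refused whole. "fingers" is the opening, from 0 (shut) to 1 (fully open), set as the call begins (left out, the last holds). The fingers move at their own pace and stop on an object; "newtons" is the grip in N (left out, the last holds). Time passes only in rows, so rows that repeat a pose let the fingers close. It gives the time, the measured TCP pose, the force, the opening and the grip force at its end, in the units of the state.
- state(): the state, without advancing time (a new reading comes with each control period).
- imaging.get_image(name): name is "side" or "top"; returns a dict with "image" (400x640x3 uint8, red, green, blue), "z_map" (400x640 float32, m along the optical axis (not along the pixel's ray), 0 where there is no reading), "K" (3x3 intrinsics, pixels), "dist" ([k1, k2, p1, p2, k3] as OpenCV has them; the pictures are not rectified), "position" and "orientation" of the camera in the world. Camera axes: x right, y down, z forward; pixel columns grow to the right and rows downward; lengths in m; the calibration is good to about 2 mm. A picture is of the moment at which its call begins.
- finish_job(): hands the job in; it is judged then, once.
The state is a dict: "t": time; "qpos": joint angles; "dq": joint speeds; "joint_efforts": joint torques, N m; "ee_pos": TCP position; "tool_rot": TCP orientation; "wrist_force": force on the tool from outside, world axes, zero at the start; "ft_torque": the same for the moment, N m; "gripper_width": opening from 0.0 (shut) to 1.0 (fully open); "grip_force": force on a finger pad.
Only numpy, scipy, OpenCV 4.12 (cv2) and the standard library are available. Lean on these libraries where they do the work, as an engineer would, in place of code of your own. Each camera call takes 0.05 s, during which the arm holds its last target. There are 200 camera calls.

## Working session

There is one attempt and no reset: what is moved stays moved. The work goes in short steps, Python scripts to look and compute and a tool call to move; the robot and the scene stay as the last step left them, time stands still between calls to the robot, and variables do not carry over. Pictures are saved under pics/ and viewed, at most 10 in all, crops included, and the job is handed in when it is done.

Besides the shell and the picture viewer there is one more tool, called by a JSON object that holds its "method" and its "body", one argument or row to a line. jog_arm: Moves the arm, as the interface text tells. Its arguments: {"type":"object","properties":{"increments":{"type":"array","items":{"type":"array"}},"fingers":{"type":"number"},"newtons":{"type":"number"}},"required":["increments"]}

```bash
mkdir -p pics; ls
cat > h.py <<'E'
from bench import state, imaging, finish_job
import numpy as np, cv2
from scipy.spatial.transform import Rotation as R
def cam(n):
    d=imaging.get_image(n); o=np.array(d["orientation"],float)
    d["R"]=o if o.shape==(3,3) else (R.from_rotvec(o).as_matrix() if o.size==3 else R.from_quat(o).as_matrix())
    return d
def cloud(d):
    h,w=d["z_map"].shape
    u,v=np.meshgrid(np.arange(w),np.arange(h))
    p=cv2.undistortPoints(np.stack([u,v],-1).reshape(-1,1,2).astype(float),np.array(d["K"]),np.array(d["dist"])).reshape(h,w,2)
    z=d["z_map"][...,None]
    return np.concatenate([p*z,z],-1)@d["R"].T+np.array(d["position"])
def save(n,im,s=1):
    cv2.imwrite("pics/"+n,cv2.resize(im[...,::-1],None,fx=s,fy=s,interpolation=cv2.INTER_CUBIC))
E
python3 - <<'E'
from h import *
for n in("top","side"):
    d=cam(n); save(n+"0.png",d["image"],1.25); np.savez(n+"0.npz",c=cloud(d),im=d["image"],z=d["z_map"])
    print(n,d["position"],d["orientation"],d["K"])
print(state())
E
```

```text
pics
top [0.43513165 0.00845425 0.83417159] [-2.11050058  2.15224392 -0.15899765] [[366.3456269    0.         317.72229636]
 [  0.         366.3456269  201.73964419]
 [  0.           0.           1.        ]]
side [ 0.15770234 -0.5727184   0.68475026] [-2.21542321  0.65957629 -0.31693963] [[460.19955783   0.         313.03625732]
 [  0.         460.19955783 193.04808212]
 [  0.           0.           1.        ]]
{'t': 0.1, 'qpos': array([-0.87876624,  0.50173947, -0.4268016 ,  1.55133722,  0.22084531,
        1.13830866, -0.21030047]), 'dq': array([-0.00097776, -0.00264685, -0.00066579, -0.00131484, -0.00092226,
       -0.00084739, -0.00021661]), 'joint_efforts': array([-9.97022493e-03, -5.67878258e+01, -5.83789408e+00, -2.79915601e+01,
       -6.89399103e-02,  2.41772976e-02,  7.60347007e-05]), 'ee_pos': array([0.27006712, 0.59055021, 0.22579416]), 'tool_rot': array([-6.68281600e-01, -3.06929956e+00,  2.65244663e-03]), 'wrist_force': array([ 0.33043917, -0.44179276,  0.20936683]), 'ft_torque': array([-0.03429977, -0.01070598, -0.00285237]), 'grip_force': 0.0, 'gripper_width': 1.0028911627506691}
```

View pics/top0.png

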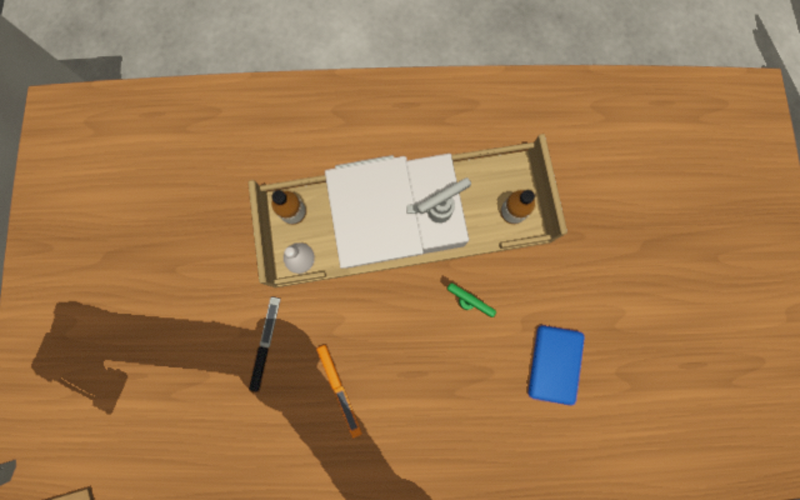

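View pics/side0.png

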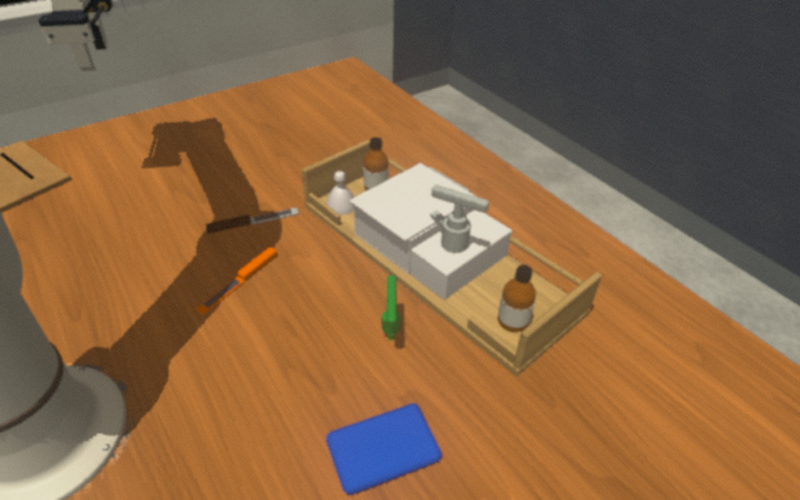

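The top view (800 px wide) shows the case at (395,210), with the steel T-key in its lock at (440,195). A green T-key lies on the table at (470,300), so it is not the steel one. There are two files: black handle with a bright steel blade at (265,345), and orange handle with a dark or orange blade at (338,390). I'll crop both and measure.

Run:
```python
from h import *
f=np.load("top0.npz"); im=f["im"]; c=f["c"]
a=im[230:355,190:300]; b=im[115:205,310:400]
A=cv2.resize(a,(440,500),interpolation=cv2.INTER_CUBIC);B=cv2.resize(b,(360,360),interpolation=cv2.INTER_CUBIC)
o=np.zeros((500,800,3),np.uint8);o[:,:440]=A;o[:360,440:]=B
save("crop1.png",o)
def rect(m,n):
    p=c[m]; r=cv2.minAreaRect(p[:,:2].astype(np.float32)); print(n,m.sum(),"z",np.percentile(p[:,2],[5,50,95]).round(4),"rect",np.round(r[0],4),np.round(r[1],4),r[2], cv2.boxPoints(r).round(4).tolist())
u,v=np.meshgrid(np.arange(640),np.arange(400))
z=c[...,2]
box=(u>255)&(u<380)&(v>115)&(v<220)
white=(im.min(-1)>110)
rect(box&(z>.091)&(z<.1015)&white&(u<340),"lid")
rect(box&(z>.069)&(z<.078)&white,"step")
k=box&(z>.15)&(z<.185); rect(k,"crossbar")
k=box&(z>.108)&(z<.122); rect(k,"collar")
hsv=cv2.cvtColor(im,cv2.COLOR_RGB2HSV)
print("table z",np.median(z[260:300,400:420]))
for n,x0,x1,y0,y1 in(("black",195,228,235,318),("orange",250,292,272,354)):
    m=(u>=x0)&(u<x1)&(v>=y0)&(v<y1)&(z>.0025)&(z<.03); rect(m,n)
    m&=z>.009; rect(m,n+" handle")
f=np.load("side0.npz"); c=f["c"]; im=f["im"]; z=c[...,2];
box=(u>330)&(u<400)&(v>140)&(v<205)
rect(box&(z>.15)&(z<.185)&(np.hypot(c[...,0]-.7,c[...,1])<.3),"side crossbar")
box=(u>270)&(u<420)&(v>125)&(v<240)
rect(box&(z>.091)&(z<.1015)&(im.min(-1)>110)&(u<350),"side lid")
```

```text
lid 5303 z [0.0943 0.0965 0.0985] rect [0.63   0.0561] [0.1757 0.1403] 9.107088088989258 [[0.5321000218391418, 0.11140000075101852], [0.5543000102043152, -0.027000000700354576], [0.7279000282287598, 0.0007999999797903001], [0.7056999802589417, 0.13930000364780426]]
step 1986 z [0.0707 0.0729 0.0752] rect [ 0.6499 -0.053 ] [0.1603 0.0788] 9.079730033874512 [[0.5644999742507935, -0.02669999934732914], [0.5769000053405762, -0.10459999740123749], [0.7353000044822693, -0.07930000126361847], [0.7228000164031982, -0.00139999995008111]]
crossbar 395 z [0.1631 0.1731 0.1753] rect [ 0.6301 -0.0559] [0.0146 0.0903] 29.58852195739746 [[0.6014999747276306, -0.0203000009059906], [0.6460999846458435, -0.09880000352859497], [0.6586999893188477, -0.09160000085830688], [0.6141999959945679, -0.013100000098347664]]
collar 137 z [0.1097 0.1162 0.1194] rect [ 0.6291 -0.0569] [0.0398 0.0413] 83.49365234375 [[0.6062999963760376, -0.07429999858140945], [0.6473000049591064, -0.07900000363588333], [0.6517999768257141, -0.039500001817941666], [0.61080002784729, -0.03480000048875809]]
table z -0.0001768754962857
[... 920 characters left out ...]
, 0.13570000231266022], [0.3352999985218048, 0.11869999766349792], [0.40720000863075256, 0.14800000190734863], [0.400299996137619, 0.16500000655651093]]
side crossbar 507 z [0.1577 0.1698 0.1747] rect [ 0.6297 -0.0586] [0.0167 0.0896] 28.450489044189453 [[0.6010000109672546, -0.02319999970495701], [0.6437000036239624, -0.10199999809265137], [0.6583999991416931, -0.09399999678134918], [0.6157000064849854, -0.015200000256299973]]
side lid 2566 z [0.0944 0.0965 0.0983] rect [0.5983 0.0654] [0.2044 0.1737] 65.73563385009766 [[0.4772000014781952, 0.007899999618530273], [0.6355000138282776, -0.06350000202655792], [0.7195000052452087, 0.12290000170469284], [0.5612000226974487, 0.19429999589920044]]
```

View pics/crop1.png

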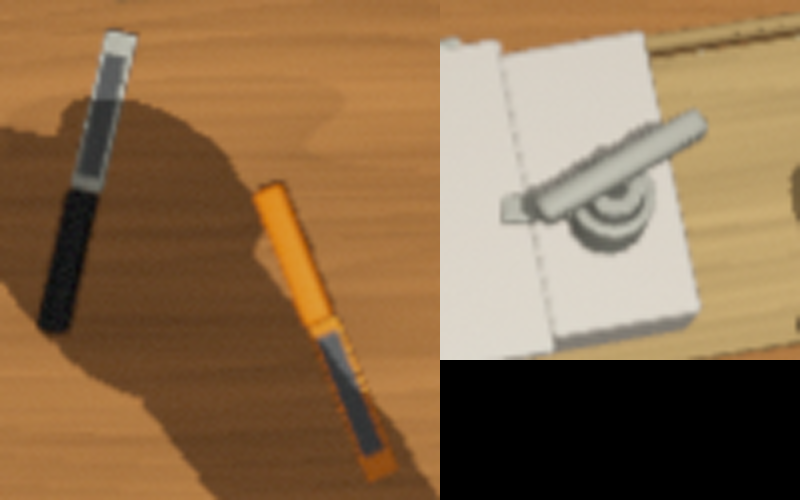

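The black-handled file (real pixels ~(213,276)) has the bare steel blade, so it is the file meant. The orange one is a decoy. In the right crop, the grey T-key sits in the collar about 20° anticlockwise of the slot direction. Next is the approach to the key.

```bash
cat >> h.py <<'E'
CY=np.deg2rad(9.1); CO=np.array([.6400,.0160,.015])
def case(x,y,z): return CO+R.from_euler('z',CY).apply([x,y,z])
def go(pos,yaw,note=""):
    s=state(); r=R.from_rotvec(s["tool_rot"]); m=r.as_matrix()
    now=np.degrees(np.arctan2(m[1,0],m[0,0])); sp=-((yaw-now+180)%360-180)
    print(note,"shift mm",(m.T@(np.array(pos)-s["ee_pos"])*1000).round(1),"spin",round(sp,1),"yaw",round(now,1))
E
python3 - <<'E'
from h import *
print(case(-.02,-.07,.076),case(-.08,.04,.068))
go([.63,-.057,.226],119.6,"above"); go([.63,-.057,.148],119.6,"grasp")
E
```

```text
[ 0.63132279 -0.05628213  0.091     ] [0.55468057 0.04284391 0.083     ]
above shift mm [-5.966e+02 -4.393e+02  5.000e-01] spin 35.8 yaw 155.4
grasp shift mm [-596.6 -439.2   78.5] spin 35.8 yaw 155.4
```

{"method": "jog_arm", "body": {
  "increments": [
    [[-597,-439,0],36]
  ],
  "fingers": 0.55
}}

```text
t: 0.22
ee_pos: [0.2961, 0.5398, 0.2258]
tool_rot: [-0.945, -2.991, -0.002]
wrist_force: [0.8, 0.1, 1.7]
gripper_width: 0.937
grip_force: 0.0
```

```bash
python3 -c "
from h import *
go([.63,-.057,.226],119.6)"
```

```text
shift mm [-616.1 -296.7   -2.9] spin 25.3 yaw 144.9
```

{"method": "jog_arm", "body": {
  "increments": [
    [[-0.616,-0.297,0],25.3],
    [[-0.616,-0.297,0],25.3],
    [[-0.616,-0.297,0],25.3],
    [[-0.616,-0.297,0],25.3],
    [[-0.616,-0.297,0],25.3],
    [[-0.616,-0.297,0],25.3],
    [[-0.616,-0.297,0],25.3],
    [[-0.616,-0.297,0],25.3],
    [[-0.616,-0.297,0],25.3],
    [[-0.616,-0.297,0],25.3]
  ]
}}

```text
t: 1.48
ee_pos: [0.6036, -0.012, 0.2264]
tool_rot: [-1.585, -2.712, 0.0]
wrist_force: [0.7, 1.6, 0.4]
gripper_width: 0.546
grip_force: 0.0
```

{"method": "jog_arm", "body": {
  "increments": [
    [[0,0,0],0]
  ]
}}

```text
t: 1.6
ee_pos: [0.6043, -0.018, 0.2259]
tool_rot: [1.598, 2.703, -0.005]
wrist_force: [0.2, 0.4, 0.7]
gripper_width: 0.547
grip_force: 0.0
```

```bash
python3 -c "
from h import *
go([.63,-.057,.226],119.6); print(state()['qpos'].round(2))"
```

```text
shift mm [-46.6   3.7   0.1] spin -0.8 yaw 118.8
[-0.    0.39 -0.02  1.68  0.01  1.07  0.48]
```

{"method": "jog_arm", "body": {
  "increments": [
    [[-0.0466,0.0037,0],-0.8],
    [[-0.0466,0.0037,0],-0.8],
    [[-0.0466,0.0037,0.04],-0.8],
    [[-0.0466,0.0037,0.078],-0.8],
    [[-0.0466,0.0037,0.078],-0.8]
  ]
}}

```text
t: 2.22
ee_pos: [0.6257, -0.0473, 0.1453]
tool_rot: [-1.56, -2.718, 0.005]
wrist_force: [-0.1, -1.0, -0.1]
gripper_width: 0.551
grip_force: 0.0
```

{"method": "jog_arm", "body": {
  "increments": [
    [[0,0,0],0],
    [[0,0,0],0],
    [[0,0,0],0],
    [[0,0,0],0]
  ],
  "fingers": 0.0,
  "newtons": 25
}}

```text
t: 2.72
ee_pos: [0.6296, -0.0492, 0.1495]
tool_rot: [1.566, 2.722, 0.001]
wrist_force: [-0.1, -0.2, -0.8]
gripper_width: 0.164
grip_force: 0.1
```

```bash
python3 -c "
from h import *
go([.63,-.057,.148],119.6); print(state()); d=cam('side'); save('s1.png',d['image'][110:240,280:440],4)"
```

```text
shift mm [-7.  -3.6  1.5] spin 0.6 yaw 120.2
{'t': 2.725, 'qpos': array([ 0.04462326,  0.51232134, -0.01241522,  1.6797096 ,  0.00743665,
        0.9484055 ,  0.55629066]), 'dq': array([-0.00024068,  0.00630832,  0.00024878, -0.001295  ,  0.00565217,
        0.00353013,  0.0001089 ]), 'joint_efforts': array([-8.17471440e-02, -5.71456075e+01,  3.46387150e-01, -2.56940299e+01,
        3.25264467e-02,  1.49091831e-01,  6.24442400e-04]), 'ee_pos': array([ 0.62963464, -0.04915547,  0.1495127 ]), 'tool_rot': array([1.56589721e+00, 2.72232032e+00, 9.46010411e-04]), 'wrist_force': array([-0.09103315, -0.24819607, -0.8182776 ]), 'ft_torque': array([-0.03614361, -0.11332134,  0.00015375]), 'grip_force': 0.1114634337136522, 'gripper_width': 0.1637807109134873}
```

View pics/s1.png

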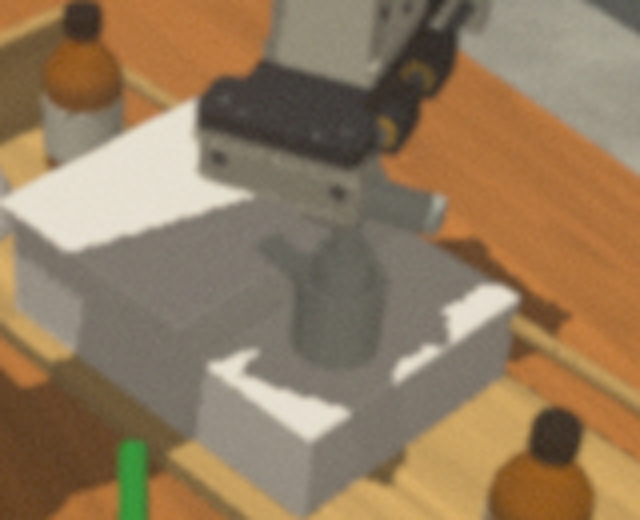

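The fingers are round the crossbar (pic centre ~(340,215)), but the tool is 7 mm off along the bar. I'll open, recentre and grip again.

{"method": "jog_arm", "body": {
  "increments": [
    [[0,0,0],0],
    [[0,0,0],0],
    [[-0.007,-0.0036,0.002],0.6],
    [[-0.007,-0.0036,0.002],0.6],
    [[-0.007,-0.0036,0.002],0.6]
  ],
  "fingers": 0.35
}}

```text
t: 3.4
ee_pos: [0.6296, -0.0572, 0.1465]
tool_rot: [-1.581, -2.714, 0.0]
wrist_force: [0.4, 0.6, 0.3]
gripper_width: 0.349
grip_force: 0.0
```

{"method": "jog_arm", "body": {
  "increments": [
    [[0,0,0],0],
    [[0,0,0],0],
    [[0,0,0],0],
    [[0,0,0],0]
  ],
  "fingers": 0.0,
  "newtons": 25
}}

```text
t: 3.9
ee_pos: [0.6296, -0.0569, 0.1468]
tool_rot: [-1.58, -2.715, -0.0]
wrist_force: [-0.4, 0.2, 0.6]
gripper_width: 0.148
grip_force: 25.0
```

```bash
python3 -c "
from h import *
go([.63,-.057,.148],119.6)"
```

```text
shift mm [-0.3  0.3 -1.2] spin -0.0 yaw 119.6
```

{"method": "jog_arm", "body": {
  "increments": [
    [[0,0,0.001],2],
    [[0,0,0.002],5],
    [[0,0,0.002],8],
    [[0,0,0.002],10]
  ]
}}

```text
t: 4.4
ee_pos: [0.6313, -0.0568, 0.1465]
tool_rot: [1.812, 2.563, 0.004]
wrist_force: [-0.5, 1.0, 6.6]
gripper_width: 0.147
grip_force: 25.0
```

{"method": "jog_arm", "body": {
  "increments": [
    [[0,0,0.001],2],
    [[0,0,0.001],4],
    [[0,0,0.001],6],
    [[0,0,0.001],6]
  ]
}}

```text
t: 4.9
ee_pos: [0.6314, -0.0564, 0.1463]
tool_rot: [1.942, 2.466, 0.004]
wrist_force: [-1.4, 1.0, 11.2]
gripper_width: 0.149
grip_force: 25.0
```

{"method": "jog_arm", "body": {
  "increments": [
    [[0,0,0],2],
    [[0,0,0],4],
    [[0,0,0],6],
    [[0,0,0],6]
  ]
}}

```text
t: 5.4
ee_pos: [0.6313, -0.0564, 0.1461]
tool_rot: [2.069, 2.361, 0.005]
wrist_force: [-1.8, 1.3, 11.7]
gripper_width: 0.15
grip_force: 25.0
```

{"method": "jog_arm", "body": {
  "increments": [
    [[0,0,0],2],
    [[0,0,0],4],
    [[0,0,0],6],
    [[0,0,0],6]
  ]
}}

```text
t: 5.9
ee_pos: [0.6302, -0.0569, 0.1438]
tool_rot: [2.19, 2.251, 0.001]
wrist_force: [0.5, 0.0, 2.3]
gripper_width: 0.153
grip_force: 25.0
```

{"method": "jog_arm", "body": {
  "increments": [
    [[0,0,0.003],0],
    [[0,0,0.004],0],
    [[0,0,0.007],0],
    [[0,0,0.01],0],
    [[0,0,0.012],0],
    [[0,0,0.012],0]
  ]
}}

```text
t: 6.65
ee_pos: [0.63, -0.057, 0.1327]
tool_rot: [2.19, 2.252, 0.001]
wrist_force: [-0.3, 0.6, 8.6]
gripper_width: 0.151
grip_force: 25.0
```

{"method": "jog_arm", "body": {
  "increments": [
    [[0,0,-0.001],0],
    [[0,0,-0.001],5],
    [[0,0,-0.001],11],
    [[0,0,-0.001],17],
    [[0,0,-0.001],24],
    [[0,0,-0.001],31],
    [[0,0,-0.001],38],
    [[0,0,-0.001],45],
    [[0,0,-0.001],52],
    [[0,0,-0.001],52]
  ],
  "newtons": 45
}}

```text
t: 7.9
ee_pos: [0.6295, -0.0571, 0.1327]
tool_rot: [2.955, 1.066, -0.001]
wrist_force: [-0.0, 0.4, 4.5]
gripper_width: 0.148
grip_force: 45.0
```

{"method": "jog_arm", "body": {
  "increments": [
    [[0,0,0],3],
    [[0,0,0],6],
    [[0,0,0],10],
    [[0,0,0],13],
    [[0,0,0],13]
  ]
}}

```text
t: 8.52
ee_pos: [0.6293, -0.0569, 0.1327]
tool_rot: [-3.056, -0.727, 0.001]
wrist_force: [-0.5, 1.0, 5.5]
gripper_width: 0.148
grip_force: 45.0
```

```bash
python3 -c "
from h import *
go([.63,-.057,.132],30); s=state();print(s['ft_torque'],s['wrist_force'],s['qpos'])"
```

```text
shift mm [0.6 0.4 0.7] spin -3.3 yaw 26.7
[0.02460153 0.29870228 0.13363949] [-0.47895552  0.97831559  5.52882286] [-0.21942202  0.55700011  0.36484326  1.69872244 -0.23745971  0.93039244
 -0.86616242]
```

{"method": "jog_arm", "body": {
  "increments": [
    [[0,0,0],0],
    [[0,0,0],0],
    [[0,0,0],0],
    [[0,0,-0.03],0],
    [[0,0,-0.08],0],
    [[0,0,-0.12],0],
    [[-0.06,0.0,-0.12],0],
    [[-0.12,0.0,-0.12],0],
    [[-0.18,0.0,-0.12],0]
  ],
  "fingers": 0.5
}}

```text
t: 9.65
ee_pos: [0.4669, -0.1384, 0.2526]
tool_rot: [3.057, 0.723, 0.0]
wrist_force: [0.2, -0.6, 0.9]
gripper_width: 0.501
grip_force: 0.0
```

Run:
```python
from h import *
d=cam("top"); c=cloud(d); im=d["image"]; z=c[...,2]
u,v=np.meshgrid(np.arange(640),np.arange(400))
save("t2.png",im[100:330,180:400],2.6)
r=np.hypot(c[...,0]-.63,c[...,1]+.057)<.06
m=r&(z>.125)&(z<.18); p=c[m]
print(m.sum(),np.percentile(p[:,2],[5,50,90,98]) if m.sum() else 0, cv2.minAreaRect(p[:,:2].astype(np.float32)) if m.sum()>5 else 0)
F=np.array([.3643,.269,0]); a=-10.9
for x in(-.012,):
    t=F+R.from_euler('z',a,degrees=True).apply([x,0,0]); print(t); t[2]=.13; go(t,a,"file hover (tool x along blade)"); go(t,a+180,"alt")
print(state()["qpos"].round(2), state()["ee_pos"])
```

```text
389 [0.14812376 0.15908367 0.16099979 0.16194793] ((0.6295408606529236, -0.05597773939371109), (0.09030325710773468, 0.014652381651103497), 27.779077529907227)
[0.3525165  0.27126915 0.        ]
file hover (tool x along blade) shift mm [  88.3 -418.   122.5] spin 37.1 yaw 26.2
alt shift mm [  88.3 -418.   122.5] spin -142.9 yaw 26.2
[-0.19  0.15  0.48  1.96 -0.08  1.06 -0.79] [ 0.45846478 -0.14290311  0.25156689]
```

View pics/t2.png

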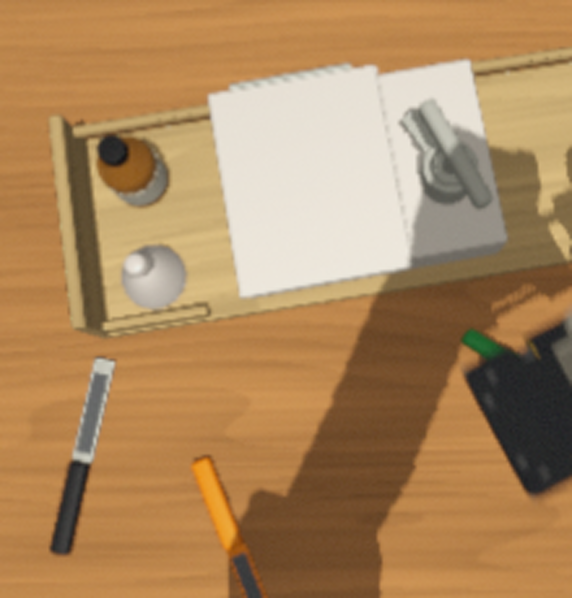

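Key top is at z 0.160, so it is home, and the bar (405,118) has swung clear of the lid. Next, the black-handled file.

{"method": "jog_arm", "body": {
  "increments": [
    [[0.01,-0.045,0.01],-10.5],
    [[0.02,-0.09,0.03],-21],
    [[0.03,-0.14,0.05],-31.5],
    [[0.04,-0.19,0.07],-42],
    [[0.05,-0.24,0.08],-52.5],
    [[0.06,-0.29,0.1],-63],
    [[0.07,-0.34,0.11],-73.5],
    [[0.08,-0.38,0.1225],-84],
    [[0.0883,-0.418,0.1225],-94.5],
    [[0.0883,-0.418,0.1225],-105]
  ]
}}

```text
t: 10.95
ee_pos: [0.3594, 0.2794, 0.1301]
tool_rot: [-1.271, -2.872, -0.002]
wrist_force: [0.3, 0.2, -1.3]
gripper_width: 0.5
grip_force: 0.0
```

{"method": "jog_arm", "body": {
  "increments": [
    [[0,0,0],-10.5],
    [[0,0,0],-21],
    [[0,0,0],-31.5],
    [[0,0,0],-38],
    [[0,0,0],-38],
    [[0,0,0],-38]
  ]
}}

```text
t: 11.7
ee_pos: [0.3606, 0.2758, 0.1302]
tool_rot: [-0.289, -3.128, -0.0]
wrist_force: [-0.7, 0.4, -0.3]
gripper_width: 0.501
grip_force: 0.0
```

Run:
```python
from h import *
go([.3525,.2713,.004],169.1); print(state()["qpos"].round(2), state()["ee_pos"])
```

```text
shift mm [  7.1  -5.9 126.2] spin 0.4 yaw 169.5
[-0.53  0.27 -0.21  2.12  0.08  0.76  0.6 ] [0.36059839 0.27576161 0.13018552]
```

{"method": "jog_arm", "body": {
  "increments": [
    [[0.007,-0.006,0.04],0.4],
    [[0.007,-0.006,0.08],0.4],
    [[0.007,-0.006,0.11],0.4],
    [[0.007,-0.006,0.126],0.4],
    [[0.007,-0.006,0.126],0.4],
    [[0.007,-0.006,0.126],0.4]
  ]
}}

```text
t: 12.45
ee_pos: [0.3532, 0.2717, 0.005]
tool_rot: [0.296, 3.127, 0.002]
wrist_force: [0.7, -0.4, 0.2]
gripper_width: 0.5
grip_force: 0.0
```

{"method": "jog_arm", "body": {
  "increments": [
    [[0,0,0],0],
    [[0,0,0],0],
    [[0,0,0],0],
    [[0,0,0],0]
  ],
  "fingers": 0.0,
  "newtons": 40
}}

```text
t: 12.95
ee_pos: [0.3528, 0.2712, 0.0046]
tool_rot: [0.296, 3.127, 0.001]
wrist_force: [-0.9, -1.1, 3.6]
gripper_width: 0.193
grip_force: 40.0
```

Run:
```python
from h import *
print(state()["ee_pos"])
# file origin offset in tool: grasp at handle x=-12 ; tip is 142 ahead of TCP (tool -x)
f=R.from_euler('z',CY)
for d,n in((-.02,"pre (tip 20mm out)"),(.065,"in")):
    t=case(-.08-.142+d,.052,.0685-.002+.004-.002); print(n,t); go(t,189.1)
```

```text
[0.35283171 0.27124857 0.00456355]
pre (tip 20mm out) [0.39282164 0.02907127 0.0835    ]
 shift mm [ -84.8 -230.3  -79. ] spin -19.9 yaw 169.2
in [0.47675181 0.0425147  0.0835    ]
 shift mm [-164.7 -201.4  -78.9] spin -19.9 yaw 169.2
```

{"method": "jog_arm", "body": {
  "increments": [
    [[0,0,-0.04],0],
    [[0,0,-0.09],0],
    [[0,0,-0.135],0],
    [[-0.01,-0.05,-0.135],-5],
    [[-0.03,-0.1,-0.135],-10],
    [[-0.05,-0.15,-0.135],-15],
    [[-0.07,-0.2,-0.135],-20],
    [[-0.075,-0.23,-0.135],-20],
    [[-0.075,-0.23,-0.135],-20],
    [[-0.075,-0.23,-0.135],-20]
  ]
}}

```text
t: 14.2
ee_pos: [0.383, 0.0317, 0.1392]
tool_rot: [0.252, -3.131, -0.001]
wrist_force: [-0.3, 0.3, -0.5]
gripper_width: 0.189
grip_force: 40.0
```

Run:
```python
from h import *
s=state();print(s["ee_pos"],s["gripper_width"],s["qpos"].round(2))
for d,n in((-.02,"pre (tip 20mm out)"),(.065,"in")):
    t=case(-.08-.142+d,.052,.0705); print(n,t); go(t,189.1)
d=cam("top"); c=cloud(d); im=d["image"]; z=c[...,2]
save("t3.png",im[110:350,180:400],2.4); np.savez("t3.npz",c=c,im=im)
```

```text
[0.38299557 0.03173146 0.13917069] 0.1886506169900518 [-0.07  0.13 -0.08  2.27  0.02  0.75  1.56]
pre (tip 20mm out) [0.39282164 0.02907127 0.0855    ]
 shift mm [-9.3 -4.2 53.7] spin 0.1 yaw -170.8
in [0.47675181 0.0425147  0.0855    ]
 shift mm [-94.3  -4.4  53.7] spin 0.1 yaw -170.8
```

View pics/t3.png

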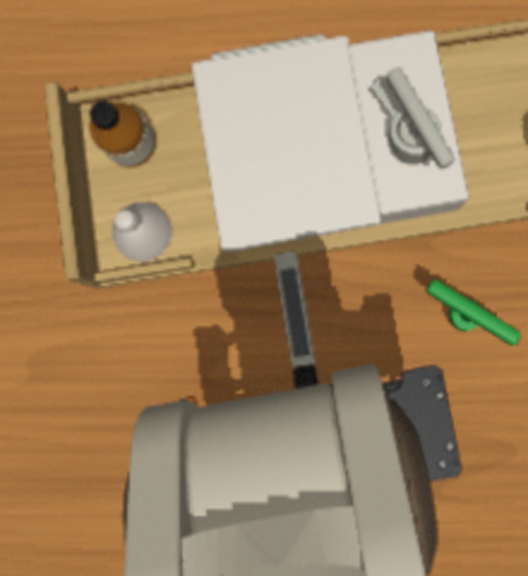

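The file is held straight, with the tip at crop (287,257), aimed at the lid's front edge. I'll measure its real tip and pitch.

Run:
```python
from h import *
f=np.load("t3.npz"); c=f["c"]; u,v=np.meshgrid(np.arange(640),np.arange(400))
m=(u>285)&(u<315)&(v>212)&(v<264)&(c[...,2]>.11)&(c[...,2]<.17)
p=c[m]-case(0,0,0); q=R.from_euler('z',-CY).apply(p); 
print(len(q),"x",np.percentile(q[:,0],[1,99]),"y",np.median(q[:,1])); print("z(x)",np.polyfit(q[:,0],q[:,2]+.015,1)," y(x)",np.polyfit(q[:,0],q[:,1],1))
for x in(-.11,-.15): print(x,np.polyval(np.polyfit(q[:,0],q[:,2]+.015,1),x))
```

```text
466 x [-0.20088592 -0.10959436] y 0.05639807529731313
z(x) [-0.02406481  0.1352027 ]  y(x) [-0.00314036  0.055965  ]
-0.11 0.13784982674156207
-0.15 0.1388124190619541
```

{"method": "jog_arm", "body": {
  "increments": [
    [[0,-0.004,0.03],0],
    [[0,-0.004,0.0537],0],
    [[0,-0.004,0.0537],0],
    [[0,-0.004,0.0537],0],
    [[-0.02,-0.004,0.0537],0],
    [[-0.04,-0.004,0.0537],0],
    [[-0.06,-0.004,0.0537],0],
    [[-0.08,-0.004,0.0537],0],
    [[-0.095,-0.004,0.0537],0],
    [[-0.095,-0.004,0.0537],0]
  ]
}}

```text
t: 15.5
ee_pos: [0.4789, 0.0428, 0.0862]
tool_rot: [-0.252, 3.13, 0.0]
wrist_force: [0.1, 0.2, -0.8]
gripper_width: 0.187
grip_force: 40.0
```

Run:
```python
from h import *
s=state();print(s["ee_pos"],s["wrist_force"],s["gripper_width"])
t=case(-.08-.142+.065,.052,.0705);go(t,189.1)
```

```text
[0.47890492 0.04282523 0.08621359] [ 0.08611851  0.21006005 -0.77306303] 0.18710887690064643
 shift mm [2.2 0.  0.7] spin 0.1 yaw -170.8
```

{"method": "jog_arm", "body": {
  "increments": [
    [[0,0,0.003],0],
    [[0,0,0.006],0],
    [[0,0,0.009],0],
    [[0,0,0.012],0],
    [[0,0,0.015],0],
    [[0,0,0.018],0],
    [[-0.001,0,0.021],0]
  ],
  "newtons": 20
}}

```text
t: 16.38
ee_pos: [0.4778, 0.0423, 0.0642]
tool_rot: [0.252, -3.13, 0.0]
wrist_force: [-3.5, -0.6, 4.3]
gripper_width: 0.192
grip_force: 20.0
```

{"method": "jog_arm", "body": {
  "increments": [
    [[-0.001,0,0.003],0],
    [[-0.001,0,0.006],0],
    [[-0.002,0,0.009],0],
    [[-0.003,0,0.012],0],
    [[-0.003,0,0.012],0]
  ]
}}

```text
t: 17.0
ee_pos: [0.4807, 0.0428, 0.0519]
tool_rot: [0.251, -3.13, 0.0]
wrist_force: [-4.0, -1.5, 1.7]
gripper_width: 0.192
grip_force: 20.0
```

```bash
cat >> h.py <<'E'
def lidang():
    d=cam("side"); c=cloud(d); im=d["image"]
    q=R.from_euler('z',-CY).apply((c-CO).reshape(-1,3)); w=(im.min(-1)>90).ravel()&((im.max(-1).astype(int)-im.min(-1))<30).ravel()
    m=w&(q[:,1]>-.02)&(q[:,1]<.11)&(q[:,0]>-.12)&(q[:,0]<.1)&(q[:,2]>.078)&(q[:,2]<.27)
    p=q[m]; return d,c,p
E
python3 - <<'E'
from h import *
s=state();print(s["ee_pos"],s["wrist_force"],s["gripper_width"])
d,c,p=lidang(); 
for i in range(3):
    k=np.polyfit(p[:,0],p[:,2],1); e=abs(p[:,2]-np.polyval(k,p[:,0])); p=p[e<max(.004,np.median(e)*2)]
print(len(p),"lid angle",-np.arctan(k[0]))
save("s4.png",d["image"][110:240,240:420],4)
E
```

```text
[0.48065965 0.04281198 0.05191159] [-4.00134152 -1.50409174  1.70564889] 0.19171033181237218
2185 lid angle 0.13743499474367882
```

View pics/s4.png

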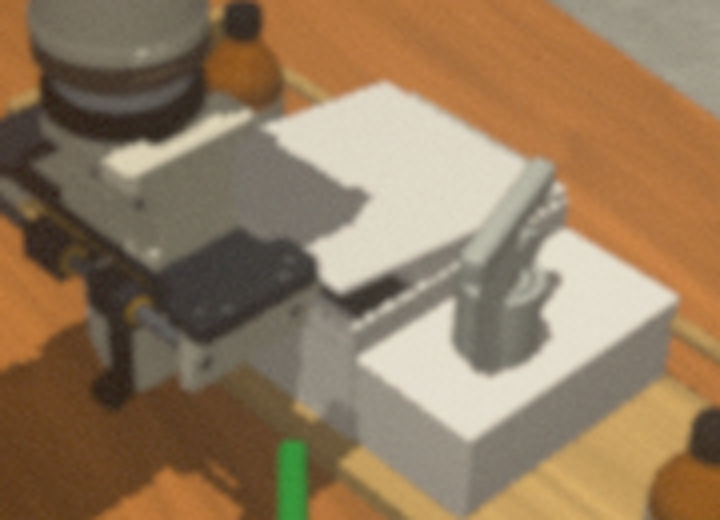

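The lid is up about 0.137 rad (its edge has lifted, crop (360,300)) and the blade bears on the wall. I'll go a little further for margin.

{"method": "jog_arm", "body": {
  "increments": [
    [[0,0,0.003],0],
    [[0,0,0.006],0],
    [[-0.001,0,0.009],0],
    [[-0.001,0,0.011],0],
    [[-0.001,0,0.011],0],
    [[-0.001,0,0.011],0]
  ]
}}

```text
t: 17.8
ee_pos: [0.4833, 0.0434, 0.0417]
tool_rot: [-0.252, 3.13, 0.0]
wrist_force: [-0.7, -0.2, 1.8]
gripper_width: 0.194
grip_force: 20.0
```

```bash
cat >> h.py <<'E'
def rep():
    s=state();print(s["ee_pos"],s["wrist_force"],s["gripper_width"])
    d,c,p=lidang()
    for i in range(4):
        # plane line through x,z by PCA
        mu=p[:,[0,2]].mean(0); w,V=np.linalg.eigh(np.cov((p[:,[0,2]]-mu).T)); e=abs((p[:,[0,2]]-mu)@V[:,0]); p=p[e<max(.004,np.median(e)*2)]
    v=V[:,1]; v=v*(1 if v[1]>0 else -1); a=np.arctan2(v[1],-v[0]); 
    print(len(p),"lid angle",a, "top z",np.percentile(p[:,2],99)+.015)
    return d,c
E
python3 - <<'E'
from h import *
rep()
E
```

```text
[0.48328454 0.04337436 0.04174017] [-0.70391626 -0.24418737  1.76589271] 0.194490960387784
1849 lid angle 0.21148577385118653 top z 0.13147158602722142
```

{"method": "jog_arm", "body": {
  "increments": [
    [[0,0,0],0],
    [[0.003,0,-0.005],0],
    [[0.006,0,-0.011],0],
    [[0.004,0,-0.022],0],
    [[0.002,0,-0.034],0],
    [[-0.003,0,-0.045],0],
    [[-0.007,0,-0.056],0],
    [[-0.007,0,-0.056],0]
  ],
  "newtons": 55
}}

```text
t: 18.85
ee_pos: [0.491, 0.0445, 0.0988]
tool_rot: [-0.251, 3.128, 0.0]
wrist_force: [0.4, -0.7, -0.9]
gripper_width: 0.192
grip_force: 55.0
```

Run:
```python
from h import *
d,c=rep(); save("s5.png",d["image"][90:240,240:420],3.5)
```

```text
[0.49103795 0.0445005  0.09883562] [ 0.43633382 -0.69553535 -0.89150122] 0.19195514547005513
210 lid angle 0.6805689380462608 top z 0.25975788349591566
```

View pics/s5.png

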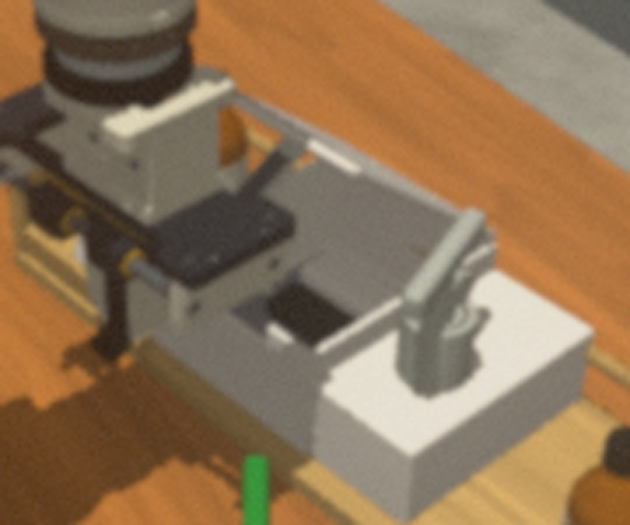

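The lid is up about 0.7 rad with the blade tip under it (crop (285,165)). I'll continue the arc.

{"method": "jog_arm", "body": {
  "increments": [
    [[-0.008,0,-0.008],0],
    [[-0.017,0,-0.016],0],
    [[-0.028,0,-0.023],0],
    [[-0.038,0,-0.03],0],
    [[-0.049,0,-0.035],0],
    [[-0.06,0,-0.039],0],
    [[-0.072,0,-0.042],0],
    [[-0.084,0,-0.044],0],
    [[-0.09,0,-0.044],0],
    [[-0.09,0,-0.044],0]
  ]
}}

```text
t: 20.15
ee_pos: [0.5789, 0.0588, 0.1414]
tool_rot: [-0.252, 3.131, 0.0]
wrist_force: [1.3, -0.2, -1.4]
gripper_width: 0.187
grip_force: 55.0
```

Run:
```python
from h import *
s=state(); print(s["ee_pos"],s["wrist_force"])
d=cam("top"); c=cloud(d); q=R.from_euler('z',-CY).apply((c-CO).reshape(-1,3))
m=(q[:,1]>-.02)&(q[:,1]<.108)&(q[:,0]>.0)&(q[:,2]>.1)&(q[:,2]<.27)
p=q[m]; w=(d["image"].reshape(-1,3)[m].min(-1)>90); p=p[w]
print(len(p))
for lo in np.arange(.1,.27,.02):
    k=(p[:,2]>=lo)&(p[:,2]<lo+.02); print(round(lo,2),k.sum(),np.median(p[k,0]) if k.any() else None)
save("t6.png",d["image"][60:300,200:440],2.2)
```

```text
[0.57892162 0.0588088  0.14143147] [ 1.32626005 -0.18753669 -1.37560725]
0
0.1 0 None
0.12 0 None
0.14 0 None
0.16 0 None
0.18 0 None
0.2 0 None
0.22 0 None
0.24 0 None
0.26 0 None
```

View pics/t6.png

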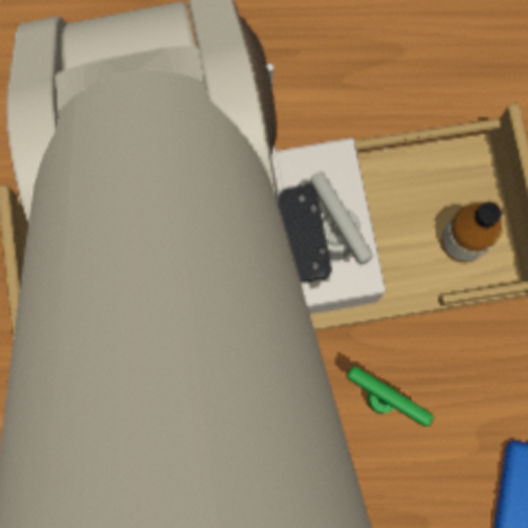

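The arm hides the lid from above. The body passes over the key crossbar at z≈0.207, so it clears. I'll use the side camera numbers.

Run:
```python
from h import *
d=cam("side"); c=cloud(d); q=R.from_euler('z',-CY).apply((c-CO).reshape(-1,3)); rgb=d["image"].reshape(-1,3).astype(int)
m=(q[:,1]>-.03)&(q[:,1]<.115)&(q[:,0]>.02)&(q[:,0]<.13)&(q[:,2]>.09)&(rgb.max(1)-rgb.min(1)<30)
p=q[m]
for lo in np.arange(.09,.27,.02):
    k=(p[:,2]>=lo)&(p[:,2]<lo+.02)
    if k.any(): print(round(lo,2),k.sum(),np.percentile(p[k,0],[10,50,90]).round(3))
```

```text
0.09 232 [0.077 0.079 0.08 ]
0.11 213 [0.077 0.078 0.08 ]
0.13 205 [0.076 0.078 0.079]
0.15 281 [0.076 0.077 0.078]
0.17 428 [0.054 0.076 0.078]
0.19 451 [0.073 0.076 0.077]
0.21 400 [0.073 0.075 0.077]
0.23 452 [0.073 0.075 0.077]
```

The lid stands at about 1.54 rad. I'll retreat and return the file to where it lay.

{"method": "jog_arm", "body": {
  "increments": [
    [[0.03,0,0],0],
    [[0.08,0,0],0],
    [[0.13,0,0],0],
    [[0.18,0,0],0],
    [[0.2,0,0],0],
    [[0.2,0.05,0],0],
    [[0.2,0.1,0],5],
    [[0.2,0.15,0],10],
    [[0.19,0.2,0],15],
    [[0.19,0.245,0],20]
  ]
}}

```text
t: 21.5
ee_pos: [0.3519, 0.2722, 0.1421]
tool_rot: [0.3, 3.126, 0.002]
wrist_force: [1.4, 0.0, 0.5]
gripper_width: 0.19
grip_force: 55.0
```

{"method": "jog_arm", "body": {
  "increments": [
    [[0,0,0],0],
    [[0,0,0],0]
  ]
}}

```text
t: 21.75
ee_pos: [0.3513, 0.2695, 0.1414]
tool_rot: [-0.294, -3.128, 0.001]
wrist_force: [0.8, -0.8, -1.2]
gripper_width: 0.189
grip_force: 55.0
```

Run:
```python
from h import *
go([.3528,.2712,.02],169.2)
d=cam("top"); c=cloud(d); u,v=np.meshgrid(np.arange(640),np.arange(400))
q=R.from_euler('z',10.8,degrees=True).apply((c-np.array([.3528,.2712,0])).reshape(-1,3))
m=(abs(q[:,1])<.03)&(q[:,0]>.045)&(q[:,0]<.2)&(q[:,2]>.06)&(q[:,2]<.3);p=q[m]
print(len(p), np.polyfit(p[:,0],p[:,2],1) if len(p)>5 else 0, np.percentile(p[:,0],[1,99]))
s=R.from_euler('z',-CY).apply((c-CO).reshape(-1,3)); k=(s[:,1]>-.02)&(s[:,1]<.1)&(s[:,0]>-.1)&(s[:,2]>.2); print("lid top",k.sum(),np.percentile(s[k,0],[5,50,95]),np.percentile(s[k,2],95))
k=(np.hypot(c[...,0]-.63,c[...,1]+.057)<.06)&(c[...,2]>.13)&(c[...,2]<.18); print("key",np.percentile(c[k][:,2],90),cv2.minAreaRect(c[k][:,:2].astype(np.float32)))
```

```text
shift mm [ -1.2   2.  121.4] spin 0.0 yaw 169.2
667 [-0.82693205  0.25323596] [0.04586447 0.19818742]
lid top 949 [0.07317079 0.07411913 0.07728261] 0.24606230720584565
key 0.1608902051208635 ((0.629492998123169, -0.05623231083154678), (0.090305857360363, 0.014945453964173794), 28.492448806762695)
```

{"method": "jog_arm", "body": {
  "increments": [
    [[0,0,0.04],0],
    [[0,0,0.08],0],
    [[0,0,0.11],0],
    [[0,0,0.118],0],
    [[0,0,0.118],0]
  ]
}}

```text
t: 22.42
ee_pos: [0.3518, 0.2694, 0.0237]
tool_rot: [-0.298, -3.127, 0.001]
wrist_force: [0.9, 0.5, -0.2]
gripper_width: 0.187
grip_force: 55.0
```

{"method": "jog_arm", "body": {
  "increments": [
    [[0,0,0],0],
    [[0,0,0.004],0],
    [[0,0,0.008],0],
    [[0,0,0.012],0],
    [[0,0,0.015],0],
    [[0,0,0.018],0],
    [[0,0,0.018],0]
  ],
  "newtons": 6
}}

```text
t: 23.3
ee_pos: [0.351, 0.27, 0.0051]
tool_rot: [-0.296, -3.127, 0.001]
wrist_force: [0.1, -0.2, 0.0]
gripper_width: 0.191
grip_force: 6.0
```

Release and rise, then check.

{"method": "jog_arm", "body": {
  "increments": [
    [[0,0,0],0],
    [[0,0,0],0],
    [[0,0,0],0],
    [[0,0,-0.03],0],
    [[0,0,-0.08],0],
    [[0,0,-0.13],0],
    [[0.05,-0.03,-0.18],0],
    [[0.05,0.06,-0.2],0],
    [[0.05,0.11,-0.2],0],
    [[0.05,0.11,-0.2],0]
  ],
  "fingers": 0.5
}}

```text
t: 24.55
ee_pos: [0.3229, 0.392, 0.207]
tool_rot: [0.29, 3.127, 0.007]
wrist_force: [0.1, -0.9, -0.8]
gripper_width: 0.499
grip_force: 0.0
```

Run:
```python
from h import *
s=state(); print(s["t"],s["ee_pos"],s["dq"].max())
d=cam("top"); c=cloud(d); save("t7.png",d["image"][90:350,150:450],2.2)
q=R.from_euler('z',10.8,degrees=True).apply((c-np.array([.3628,.269,0])).reshape(-1,3))
m=(abs(q[:,1])<.006)&(q[:,0]>-.05)&(q[:,0]<.14)
for lo in np.arange(-.05,.14,.02):
    k=m&(q[:,0]>=lo)&(q[:,0]<lo+.02); print(round(lo,2),np.median(q[k,2]).round(4) if k.any() else None)
```

```text
24.55 [0.32285189 0.39201879 0.20699178] 0.14872007883379443
-0.05 0.0104
-0.03 0.0138
-0.01 0.0142
0.01 0.0137
0.03 0.0113
0.05 0.0045
0.07 0.0045
0.09 0.0048
0.11 0.0049
0.13 -0.0002
```

View pics/t7.png

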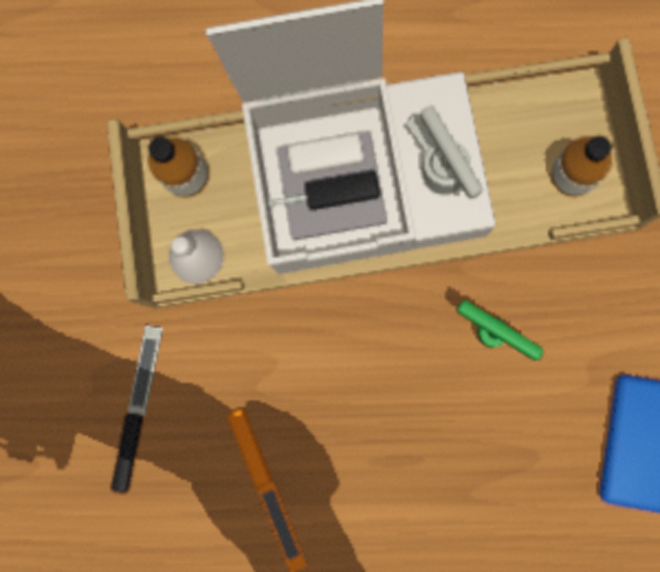

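The lid stands upright (crop (300,55)) and the key is home with the bar clear. The file lies flat at (137,410), and the bottles, bell and ice pack are undisturbed.

```bash
python3 -c "
from bench import finish_job
print(finish_job())"
```

```text
the job is handed in; nothing more can be done
None
```

The job is handed in at about 25 s: key home with the latch bar turned clear, lid levered up with the file to about 1.54 rad, file back flat on the table, bottles, bell and ice pack left as they were; no verdict came back.

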